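Load the bowl feeder and set its transformer dial

TASK

Push the feeder's upright ball lever over so that the loading pan tips all five brass standoffs into the round bowl, and let the pan come back down to rest. Then turn the dial on top of the transformer until its pointer lines up with the small steel tab on the scale, within the width of the tab. Do not shift the tab, and leave the reel, jar, screwdriver and bin where they stand.

Things in the scene. Friction and masses are not known exactly. Their poses are not given: they have to be found in the camera images.
- feeder: Bowl feeder, fixed to the bench: grey base plate 170 x 250 x 12 mm (its centre 15 mm to the feeder's +y), on it at +y an open aluminium bowl and at -y a steel loading pan. Origin on the bench at the base; z up. The pan tips towards the feeder's +y, into the bowl.
- bowl_floor (a point): Centre of the bowl's inner floor, 55 mm above the bench, at (0, 55, 55) mm in the feeder's frame. The bowl is 140 mm wide inside at the mouth, 152 mm outside; its rim stands 100 mm above the bench.
- pan (a joint): Tip angle of the loading pan, rad: 0 level at rest, grows as it tips to the bowl, end stop 1.25. It is sprung and falls back to 0 when let go. The pan is 80 mm (x) by 102 mm (y) with walls 28 mm high on three sides, open towards the bowl; its hinge line runs along the feeder's x at y = -5 mm, 118 mm above the bench. The pieces slide out at about 0.8 to 1.1.
- lever_foot (a point): Point on the pan's hinge line at the foot of the ball lever, at (-100, -5, 118) mm in the feeder's frame; it does not move.
- lever_ball (a point): Centre of the black ball, 22 mm across, at the top of the pan's lever: a steel rod 8 mm thick that stands upright on the hinge line at the feeder's -x side, ball 105 mm above the hinge (223 mm above the bench) at rest. Pushing it to the feeder's +y swings it in an arc forwards and down about the hinge line, and the pan with it. The rod is 60 mm clear of the pan's wall.
- standoff0: One of five alike brass hexagonal standoffs, 18 mm over corners, 20 mm long, 25 g, standing in the loading pan at the start. Origin at the centre of its lower end.
- standoff1: One of five alike brass hexagonal standoffs, 18 mm over corners, 20 mm long, 25 g, standing in the loading pan at the start. Origin at the centre of its lower end.
- standoff2: One of five alike brass hexagonal standoffs, 18 mm over corners, 20 mm long, 25 g, standing in the loading pan at the start. Origin at the centre of its lower end.
- standoff3: One of five alike brass hexagonal standoffs, 18 mm over corners, 20 mm long, 25 g, standing in the loading pan at the start. Origin at the centre of its lower end.
- standoff4: One of five alike brass hexagonal standoffs, 18 mm over corners, 20 mm long, 25 g, standing in the loading pan at the start. Origin at the centre of its lower end.
- transformer: Variable transformer, fixed to the bench: grey steel box 150 x 150 x 100 mm with a white round scale plate of radius 66 mm on top, plate top 104 mm above the bench. Origin at the centre of its underside.
- dial_axis (a point): The dial's vertical turning axis at the scale plate's top face (centre of the plate, 104 mm above the bench).
- dial (a joint): Angle of the dial, rad, 0 to 4.6 with stops, grows clockwise seen from above; it stays where it is left. At 0 the pointer points along the direction 2.3 rad counter-clockwise from the transformer's +x; direction = 2.3 - value. Turning takes about 0.05 N m.
- pointer_tip (a point): Point at the thin end of the dial's pointer, 45 mm from the axis, 10 mm above the plate. The dial is a black bar knob: a bar 12 mm thick reaching from 31 mm on the pointer side to 23 mm on the tail side of the axis, from 2 to 32 mm above the plate, with a thin pointer 5 mm wide at the long end (8 to 16 mm above the plate) and a white line on top.
- tab_tip (a point): Point in the middle of the marker tab's inner end, 45 mm from the axis, 10 mm above the plate (3.5 mm above the tab's top). The tab is a dark steel clip 9 mm wide, 21 mm long along the radius (46 to 67 mm from the axis), its top 6.5 mm above the plate. The pointer must point at it. It is stiff and must not be shifted.
- reel: Grey solder reel, 60 mm across, 40 mm high, standing on its flange; origin under its centre. To be left alone.
- flux: Small amber jar with black cap, 44 mm across, 75 mm high; origin under its centre. To be left alone.
- driver: Screwdriver lying on the bench, origin under its middle. To be left alone.
- bin: Empty orange open bin 75 x 110 x 50 mm; origin under its centre. To be left alone.

How it is judged (in metres and radians):
On the way, in this order (a step that is already met when the one before it is completed fails the run):
1. all five standoffs lie in the bowl (horizontal distance between each of standoff0, standoff1, standoff2, standoff3, standoff4 and bowl_floor below 0.072 m and z of standoff0 in the frame of bowl_floor between -0.01 and 0.045 m and z of standoff1 in the frame of bowl_floor between -0.01 and 0.045 m and z of standoff2 in the frame of bowl_floor between -0.01 and 0.045 m and z of standoff3 in the frame of bowl_floor between -0.01 and 0.045 m and z of standoff4 in the frame of bowl_floor between -0.01 and 0.045 m), for 0.2 s.
2. the dial's pointer lines up with the tab (horizontal distance between pointer_tip and tab_tip below 0.0045 m), for 0.2 s.
At the end, for the whole second after the job is handed in: All five standoffs lie at rest inside the bowl, the pan is back down (within 0.1 rad of level), and the pointer's tip is within 4.5 mm (half the tab's width) of the tab's middle (all of step 1 and horizontal distance between pointer_tip and tab_tip below 0.0045 m and value of joint pan below 0.1 rad and linear speed of each of standoff0, standoff1, standoff2, standoff3, standoff4 below 0.05 m/s); the robot touches nothing.
It fails at once if the marker tab is shifted by more than 4 mm (distance of tab_tip from where it was at the start of the episode above 0.004 m).
It fails at once if the reel, jar, screwdriver or bin is shifted by more than 30 mm (distance of any of reel, flux, driver, bin from where it was at the start of the episode above 0.03 m).
It also fails if it takes over 72 s, if anything falls off the work surface, if the arm or the gripper's body presses on something with over 40 N, if the wrist force passes 120 N, or if a joint passes its speed limit or range.

ROBOT

A 7-joint arm with a two-finger parallel gripper is mounted at the origin on the work surface. World frame = base frame: x ahead of the robot, y to its left, z up, the work surface at z = 0. Lengths are in mm, angles in rad, forces in N, time in s.
With the tool pointing down it reaches from about 400 to 850 mm from the base axis. Payload 4.5 kg.
Tool frame: the origin (TCP) lies midway between the tips of the shut fingers; the grasp point (between the pads) lies 19 mm behind it; z points along the fingers, y is the line along which they close (so a half turn about z gives the same grasp; the last joint's range is limited). The gripper opens to 88 mm and grips with 3 to 60 N. Pads are 18 mm wide; open, the fingers measure 123 mm over their backs; the gripper's body (75 mm by 187 mm) begins 45 mm behind the grasp point.
Start: joints at [-1.202, 0.689, -0.195, 1.565, 0.157, 0.902, -0.215], TCP at [205.344, 590.328, 238.743] pointing down, gripper open.
Joint ranges: [-3.01, 3.01], [-0.46, 2.08], [-1.47, 1.51], [0.13, 2.56], [-1, 4.14], [0.04, 2.09], [-2.66, 2.66]. Speed limits (rad/s): [2.57, 2.57, 3.14, 3.14, 3.14, 3.14, 3.14].

INTERFACE

Orientations are given as a unit quaternion [w, x, y, z].
In Python, from rig import bot gives the robot as it stands.
- The arm moves only by the tool send_rows, never from a script. Its arguments are lists of equal length, an entry for each row: "dp": the shift along the tool's x, y, z in m, a list of three; "spin": the turn about the tool's z in rad; "jaw": the closure, from -1 (fully open) to 1 (shut). In form: {"dp": [[dx, dy, dz], ...], "spin": [spin, ...], "jaw": [jaw, ...]}. A call has 1 to 12 rows; each row is the pose to reach, as a shift and turn from the pose commanded when the call began, along the tool's axes at that moment; what a row does not reach only later rows make up. A row lasts 1/12 s, in which the tool goes at most 41.7 mm and 7.16 degrees, less where a joint would pass 70% of its speed; a pose out of reach is approached as far as the arm can. A call with a gripper value outside its range is refused whole. The fingers move at their own pace and stop on an object; "newtons" is the grip in N (left out, the last holds). Time passes only in rows, so rows that repeat a pose let the fingers close. It gives the time, the measured TCP pose, the force, the opening and the grip force at its end, in the units of the state.
- bot.get_state(): the state, without advancing time (a new reading comes with each control period).
- bot.read_camera(name): name is "scene" or "side" or "wrist"; returns a dict with "img" (400x640x3 uint8, red, green, blue), "z_map" (400x640 float32, mm along the optical axis (not along the pixel's ray), 0 where there is no reading), "mtx" (3x3 intrinsics, pixels), "R" (3x3) and "t" (3): a world point X has camera coordinates R X + t. Camera axes: x right, y down, z forward; pixel columns grow to the right and rows downward; lengths in mm; the calibration is good to about 2 mm. A picture is of the moment at which its call begins.
- bot.close_job(): hands the job in; it is judged then, once.
Trained networks look in a picture, given as the dict that the camera call returned (one of the last four; its "shot" number tells which), for a name from the list of things; names that differ only in an ending like _2 or _b are one class to them, and where a whole thing is asked for, a point or a joint stands for the part that bears it (a point fixed in the world has none). Each returns a list of dicts, best first, with "confidence" (0 to 1); they miss things now and then, are a little off and sometimes report something else, mostly with a low value. They report only what shows in the picture. A call takes as long as a camera call.
- bot.spot_in(name, picture): "point" ([x, y, z] in mm, in the coordinates of the camera as it stood for that picture, good to about 4 mm: the middle of the surface that is visible of it).
- bot.cut_out(name, picture): "pixels" (400x640 bool, what is visible of it).
- bot.place_of(name, picture): "point" ([x, y, z] in mm, in the coordinates of the camera as it stood for that picture, good to about 4 mm: a listed point, or the origin of a listed thing).
The state is a dict: "t": time; "qpos": joint angles; "qvel": joint speeds; "joint_efforts": joint torques, N m; "position": TCP position; "tool_rot": TCP orientation; "ft_force": force on the tool from outside, world axes, zero at the start; "wrist_torque": the same for the moment, N m; "width": opening from 0.0 (shut) to 1.0 (fully open); "grasp_force": force on a finger pad.
Only numpy, scipy, OpenCV 4.12 (cv2) and the standard library are available. Lean on these libraries where they do the work, as an engineer would, in place of code of your own. Each camera call takes 0.05 s, during which the arm holds its last target. There are 200 camera calls.

## Working session

There is one attempt and no reset: what is moved stays moved. The work goes in short steps, Python scripts to look and compute and a tool call to move; the robot and the scene stay as the last step left them, time stands still between calls to the robot, and variables do not carry over. Pictures are saved under pics/ and viewed, at most 10 in all, crops included, and the job is handed in when it is done.

Besides the shell and the picture viewer there is one more tool, called after "Emit:" by a JSON object that holds its "api" and its "payload". send_rows: Moves the arm, as the interface text tells. Its arguments: {"type":"object","properties":{"dp":{"type":"array"},"spin":{"type":"array"},"jaw":{"type":"array"},"newtons":{"type":"number"}},"required":["dp","spin","jaw"]}

```bash
mkdir -p pics; ls; cat > h.py <<'E'
import numpy as np, cv2
from rig import bot
def w(p,c): return c["R"].T@(np.array(p)-c["t"])
def find(names,c,f="place_of"):
    for n in names:
        for d in getattr(bot,f)(n,c)[:2]:
            print(n,f,np.round(w(d["point"],c),1),round(d["confidence"],2))
def save(c,n): cv2.imwrite(f"pics/{n}.png",c["img"][:,:,::-1])
E
python3 - <<'E'
from h import *
s=bot.get_state(); print(s)
for cam in ["scene","side"]:
    c=bot.read_camera(cam); save(c,cam+"0"); print(cam,(-c["R"].T@c["t"]).round())
    find("feeder bowl_floor lever_foot lever_ball transformer dial_axis pointer_tip tab_tip reel flux driver bin".split(),c)
E
```

```text
pics
{'t': 0.0, 'qpos': array([-1.20220287,  0.69003762, -0.19451203,  1.56633843,  0.15728487,
        0.90249093, -0.21508727]), 'qvel': array([ 3.75463171e-05,  2.31577959e-03,  2.42077775e-03, -1.44433683e-03,
        8.60253886e-04, -6.93047236e-05,  2.05724915e-03]), 'joint_efforts': array([-1.43026182e-04, -5.27558005e+01, -1.26655351e+00, -1.53423232e+01,
       -5.25395956e-02,  6.66994791e-03,  1.64593866e-04]), 'position': array([205.19372757, 589.68311145, 237.87800061]), 'tool_rot': array([-9.77623816e-05,  1.66573779e-01,  9.86028544e-01, -9.37058874e-04]), 'ft_force': array([ 0.21140888,  0.0540276 , -0.5693681 ]), 'wrist_torque': array([ 0.00358669, -0.03130481,  0.0197043 ]), 'grasp_force': 0.0, 'width': 0.9991234513660033}
scene [918. 442. 974.]
feeder place_of [ 551.1 -189.9   -3.1] 0.73
feeder place_of [552.3 247.4   3. ] 0.28
bowl_floor place_of [ 543.2 -137.    48.6] 0.71
bowl_floor place_of [363.3  82.7   1.4] 0.17
lever_foot place_of [ 448.9 -192.1  117.1] 0.69
transformer place_of [553.8 244.6   1.2] 0.8
transformer place_of [ 563.2 -220.8  120.7] 0.59
dial_a
[... 524 characters left out ...]
 78.1  -1. ] 0.37
bowl_floor place_of [ 547.1 -133.6   58.9] 0.96
lever_foot place_of [ 450.  -192.4  121.1] 0.75
lever_ball place_of [ 450.8 -193.2  223.1] 0.69
transformer place_of [548.8 247.7   0.6] 0.57
dial_axis place_of [544.9 244.7 104.5] 0.83
dial_axis place_of [ 546.7 -240.7  116.4] 0.34
pointer_tip place_of [544.6 292.3 119.3] 0.67
tab_tip place_of [368.1  79.3  -3.2] 0.61
tab_tip place_of [550.1 200.6 114.1] 0.56
reel place_of [ 3.492e+02 -1.593e+02 -1.000e-01] 0.76
flux place_of [ 7.546e+02 -2.520e+01 -3.000e-01] 0.71
flux place_of [ 529.7 -261.7  120.3] 0.38
driver place_of [366.3  81.1  -2. ] 0.79
driver place_of [ 546.5 -191.6    2.9] 0.56
bin place_of [774.1 141.8   1. ] 0.7
```

View pics/scene0.png

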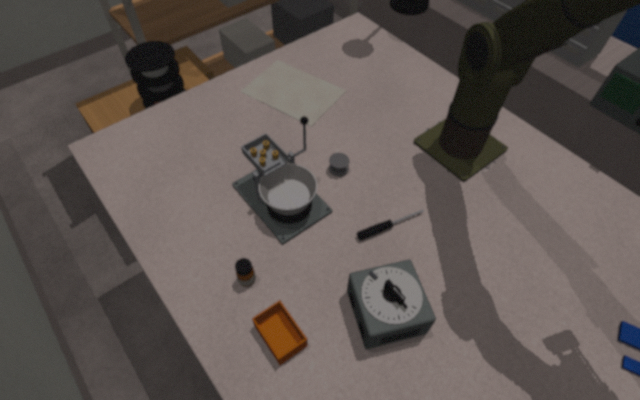

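View pics/side0.png

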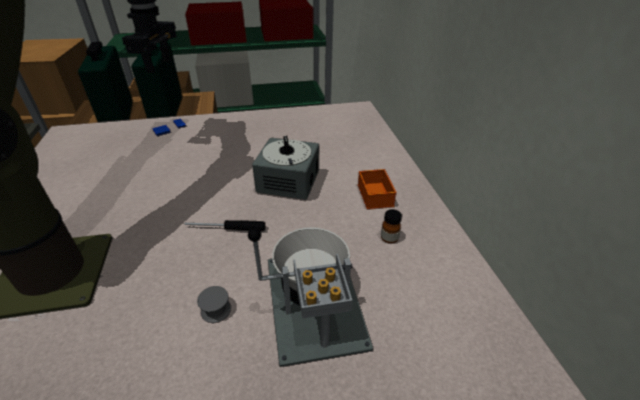

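The scene view shows the feeder at (285,195), the dial at (393,292) and the ball at (304,120). The side view agrees: ball at (254,235), five standoffs at (322,285), and the feeder roughly aligned with the world axes. Next I move above the dial for a wrist view.

Emit:
{"api": "send_rows", "payload": {"dp": [[0,0,-0.04],[0,0,-0.08],[-0.436,-0.214,-0.1],[-0.436,-0.214,-0.1],[-0.436,-0.214,-0.1],[-0.436,-0.214,-0.1],[-0.436,-0.214,-0.1],[-0.436,-0.214,-0.1],[-0.436,-0.214,-0.1],[-0.436,-0.214,-0.1],[-0.436,-0.214,-0.1],[-0.436,-0.214,-0.1]], "spin": [0,0.12,0.24,0.36,0.48,0.6,0.72,0.84,0.96,1.08,1.2,1.235], "jaw": [-1,-1,-1,-1,-1,-1,-1,-1,-1,-1,-1,-1], "newtons": 40}}

```text
t: 2.3
position: [499.1, 292.8, 336.2]
tool_rot: [0.0, 0.709, 0.706, 0.0]
ft_force: [0.6, 0.4, -0.4]
width: 1.002
grasp_force: 0.0
```

```bash
python3 - <<'E'
from h import *
s=bot.get_state(); print(s["t"],s["position"].round(1),s["tool_rot"].round(3),s["qpos"].round(2))
c=bot.read_camera("wrist"); save(c,"wrist1"); print((-c["R"].T@c["t"]).round())
find("dial_axis pointer_tip tab_tip transformer".split(),c)
E
```

```text
2.3 [499.1 292.8 336.2] [0.    0.709 0.706 0.   ] [-0.7   0.52  0.15  1.59 -0.09  1.04 -0.53]
[499. 367. 482.]
dial_axis place_of [548.8 249.3 104. ] 0.81
pointer_tip place_of [550.2 293.3 111.1] 0.95
tab_tip place_of [551.5 201.5 114.6] 0.48
transformer place_of [552.2 247.   -1.3] 0.71
```

View pics/wrist1.png

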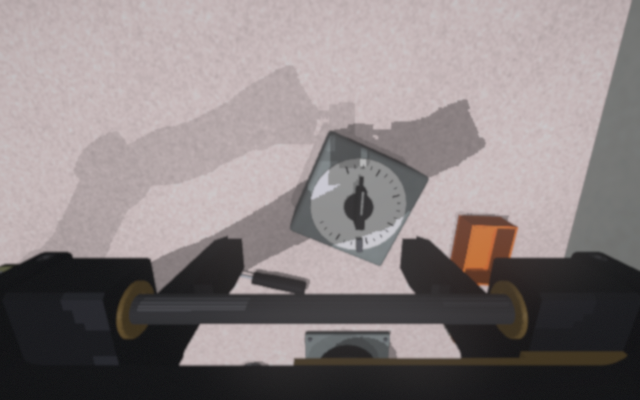

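The wrist view shows the dial centre at (358,207), the pointer up at (361,180) and the tab below at (358,243). The scale gap is on the left, so the turn is clockwise by about 3 rad through +x. Now I move over the lever.

Emit:
{"api": "send_rows", "payload": {"dp": [[-0.486,-0.049,0.03],[-0.486,-0.049,0.03],[-0.486,-0.049,0.03],[-0.486,-0.049,0.03],[-0.486,-0.049,0.03],[-0.486,-0.049,0.03],[-0.486,-0.049,0.03],[-0.486,-0.049,0.03],[-0.486,-0.049,0.03],[-0.486,-0.049,0.03],[-0.486,-0.049,0.03],[-0.486,-0.049,0.03]], "spin": [0,0,0,0,0,0,0,0,0,0,0,0], "jaw": [-1,-1,-1,-1,-1,-1,-1,-1,-1,-1,-1,-1]}}

```text
t: 3.55
position: [449.2, -193.2, 305.9]
tool_rot: [0.0, 0.706, 0.708, 0.0]
ft_force: [0.5, 0.7, 0.5]
width: 0.995
grasp_force: 0.0
```

```bash
python3 - <<'E'
from h import *
s=bot.get_state(); print(s["t"],s["position"].round(1),s["tool_rot"].round(3),s["qpos"].round(2))
for n in ["wrist","side","scene"]:
    c=bot.read_camera(n); save(c,n+"2"); print(n)
    find("lever_ball lever_foot bowl_floor feeder".split(),c)
    find(["lever_ball"],c,"spot_in")
E
```

```text
3.55 [ 449.2 -193.2  305.9] [0.    0.706 0.708 0.   ] [ 0.19  0.42  0.18  1.89 -0.1   0.84  0.42]
wrist
lever_ball place_of [ 447.2 -199.4  228.1] 0.7
lever_foot place_of [ 447.7 -200.6  112.3] 0.92
lever_foot place_of [ 449.8 -198.   224.7] 0.29
bowl_floor place_of [ 551.2 -135.1   50.7] 0.61
feeder place_of [ 552.8 -193.3    2. ] 0.92
lever_ball spot_in [ 536.4 -215.7  122.6] 0.67
side
lever_ball place_of [ 446.6 -191.7  223.8] 0.92
lever_ball place_of [ 545.3 -133.8   57.1] 0.32
lever_foot place_of [ 449.1 -195.8  118.1] 0.9
lever_foot place_of [368.3  76.8  -2.2] 0.68
bowl_floor place_of [ 545.  -134.2   58.8] 0.86
feeder place_of [ 5.49e+02 -1.91e+02  4.00e-01] 0.67
lever_ball spot_in [ 541.2 -231.1  123.8] 0.65
scene
lever_ball place_of [ 448.1 -195.1  218.2] 0.66
lever_ball place_of [552.3 250.1   2.5] 0.39
lever_foot place_of [ 448.1 -192.1  117.6] 0.56
bowl_floor place_of [ 545.3 -137.7   52.3] 0.57
feeder place_of [ 549.2 -190.3   -6.5] 0.9
feeder place_of [ 526.5 -215.4  121.7] 0.57
lever_ball spot_in [ 536.2 -221.3  118.8] 0.88
```

View pics/side2.png

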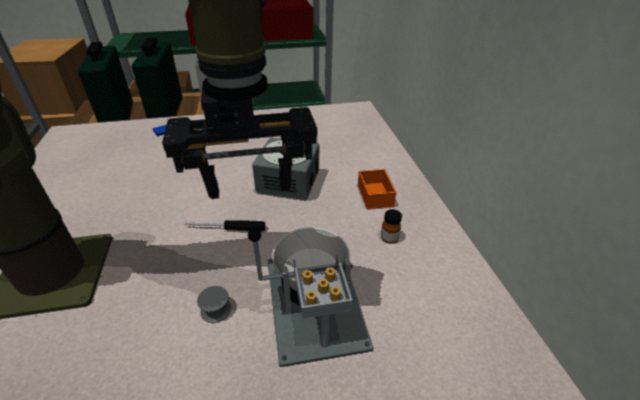

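The side view shows the open gripper directly above the ball (254,235), with the fingers straddling it. I descend and grip.

Emit:
{"api": "send_rows", "payload": {"dp": [[-0.002,-0.001,0.03],[-0.002,-0.001,0.06],[-0.002,-0.001,0.09],[-0.002,-0.001,0.102],[-0.002,-0.001,0.102],[-0.002,-0.001,0.102],[-0.002,-0.001,0.102],[-0.002,-0.001,0.102],[-0.002,-0.001,0.102],[-0.002,-0.001,0.102],[-0.002,-0.001,0.102],[-0.002,-0.001,0.102]], "spin": [0,0,0,0,0,0,0,0,0,0,0,0], "jaw": [-1,-1,-1,-1,-1,1,1,1,1,1,1,1], "newtons": 30}}

```text
t: 5.45
position: [448.7, -193.8, 204.2]
tool_rot: [0.0, 0.707, 0.707, 0.0]
ft_force: [-0.5, 1.1, 0.2]
width: 0.496
grasp_force: 0.0
```

Emit:
{"api": "send_rows", "payload": {"dp": [[0,0,0],[0,0,0],[0,0,0],[0,0,0],[0,0,0],[0,0,0],[0,0,0],[0,0,0]], "spin": [0,0,0,0,0,0,0,0], "jaw": [1,1,1,1,1,1,1,1]}}

```text
t: 6.12
position: [447.8, -193.7, 203.8]
tool_rot: [-0.001, 0.707, 0.707, -0.0]
ft_force: [-3.3, 0.6, 4.8]
width: 0.218
grasp_force: 29.2
```

Emit:
{"api": "send_rows", "payload": {"dp": [[0.0105,0,0.0005],[0.021,0,0.002],[0.031,0,0.0047],[0.041,0,0.0083],[0.0503,0,0.013],[0.0593,0,0.0183],[0.0676,0,0.0247],[0.0753,0,0.0318],[0.0822,0,0.0397],[0.0884,0,0.0483],[0.0936,0,0.0574],[0.0967,0,0.064]], "spin": [0,0,0,0,0,0,0,0,0,0,0,0], "jaw": [1,1,1,1,1,1,1,1,1,1,1,1]}}

```text
t: 7.12
position: [448.4, -96.2, 138.8]
tool_rot: [-0.0, 0.707, 0.708, -0.0]
ft_force: [-2.6, -4.4, 1.0]
width: 0.218
grasp_force: 29.5
```

Emit:
{"api": "send_rows", "payload": {"dp": [[0,0,0],[0,0,0],[0,0,0],[0,0,0],[0,0,0],[0,0,0]], "spin": [0,0,0,0,0,0], "jaw": [1,1,1,1,1,1]}}

```text
t: 7.62
position: [448.4, -96.8, 140.1]
tool_rot: [-0.0, 0.707, 0.707, 0.0]
ft_force: [-3.5, -1.3, 1.8]
width: 0.215
grasp_force: 29.4
```

```bash
python3 - <<'E'
from h import *
c=bot.read_camera("side"); save(c,"side3")
a=c["img"][180:380,180:420,::-1]
c=bot.read_camera("scene"); b=c["img"][80:280,200:440,::-1]
cv2.imwrite("pics/comb3.png",cv2.resize(np.hstack([a,b]),(800,334)))
find(["standoff0","lever_ball"],c)
E
```

```text
standoff0 place_of [ 502.2 -122.    66.9] 0.61
standoff0 place_of [ 520.9 -138.1   62.3] 0.54
```

View pics/comb3.png

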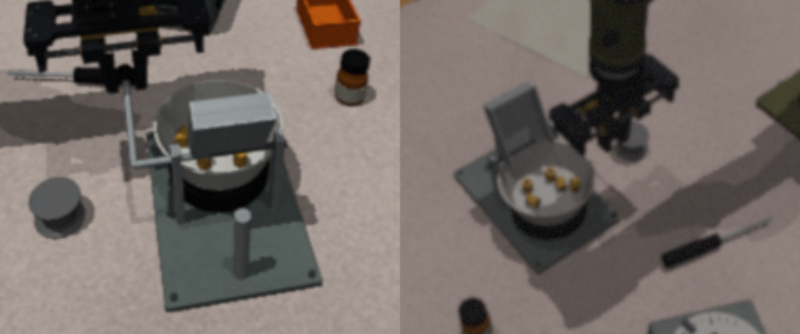

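The pan is tipped, and all five standoffs lie in the bowl at about (550,185) in the right half. I return along the arc, then open.

Emit:
{"api": "send_rows", "payload": {"dp": [[-0.0031,0,-0.0066],[-0.0083,0,-0.0157],[-0.0145,0,-0.0243],[-0.0214,0,-0.0322],[-0.0291,0,-0.0393],[-0.0374,0,-0.0457],[-0.0464,0,-0.051],[-0.0557,0,-0.0557],[-0.0657,0,-0.0593],[-0.0757,0,-0.062],[-0.0862,0,-0.0635],[-0.0967,0,-0.064]], "spin": [0,0,0,0,0,0,0,0,0,0,0,0], "jaw": [1,1,1,1,1,1,1,1,1,1,1,1]}}

```text
t: 8.82
position: [447.7, -189.6, 202.8]
tool_rot: [-0.004, 0.706, 0.708, 0.001]
ft_force: [2.5, 32.0, -8.9]
width: 0.215
grasp_force: 30.6
```

Emit:
{"api": "send_rows", "payload": {"dp": [[0,0,0],[0,0,0],[0,0,0],[0,0,0],[0,0,0],[0,0,0],[0,0,0],[0,0,-0.04],[0,0,-0.08],[0,0,-0.1],[0,0,-0.1],[0,0,-0.1]], "spin": [0,0,0,0,0,0,0,0,0,0,0,0], "jaw": [-1,-1,-1,-1,-1,-1,-1,-1,-1,-1,-1,-1]}}

```text
t: 9.82
position: [449.1, -193.9, 304.7]
tool_rot: [0.001, 0.707, 0.708, 0.001]
ft_force: [-0.1, -0.1, 0.2]
width: 0.998
grasp_force: 0.0
```

```bash
python3 - <<'E'
from h import *
s=bot.get_state(); print(s["t"],s["position"].round(1),s["tool_rot"].round(3))
for n in ["side","scene"]:
    c=bot.read_camera(n); print(n)
    find(["lever_ball","dial_axis","pointer_tip","tab_tip"],c)
    for d in bot.place_of("standoff0",c): print("so",w(d["point"],c).round(),round(d["confidence"],2))
E
```

```text
9.8167 [ 449.1 -193.9  304.7] [0.001 0.707 0.708 0.001]
side
lever_ball place_of [ 446.3 -192.2  224.6] 0.67
dial_axis place_of [544.7 245.9 103.2] 0.75
so [ 500. -125.   61.] 0.66
so [ 581. -138.   70.] 0.43
so [ 513. -141.   61.] 0.37
scene
lever_ball place_of [ 447.9 -195.7  216.5] 0.59
lever_ball place_of [ 552.  -187.2   -4.2] 0.43
dial_axis place_of [548.9 244.2 100.3] 0.67
dial_axis place_of [ 449.4 -193.2  116.8] 0.5
pointer_tip place_of [552.3 288.1 111.3] 0.75
tab_tip place_of [758.1 -27.5  -3. ] 0.73
tab_tip place_of [549.9 198.6 113.7] 0.59
so [ 526. -158.   57.] 0.61
so [ 520. -140.   64.] 0.61
so [ 502. -123.   69.] 0.59
so [ 564. -161.   53.] 0.57
so [ 579. -142.   64.] 0.45
```

Emit:
{"api": "send_rows", "payload": {"dp": [[0.469,0.099,0],[0.469,0.099,0],[0.469,0.099,0],[0.469,0.099,0],[0.469,0.099,0],[0.469,0.099,0],[0.469,0.099,0],[0.469,0.099,0],[0.469,0.099,0],[0.469,0.099,0],[0.469,0.099,0],[0.469,0.099,0]], "spin": [0,0,0,0,0,0,0,0,0,0,0,0], "jaw": [-1,-1,-1,-1,-1,-1,-1,-1,-1,-1,-1,-1]}}

```text
t: 11.42
position: [546.4, 282.3, 303.4]
tool_rot: [-0.001, 0.704, 0.71, 0.001]
ft_force: [-0.1, 0.3, 0.3]
width: 1.005
grasp_force: 0.0
```

```bash
cat >> h.py <<'E'
def ortho(c,z,cx,cy,half=80,n=640):
    "rectify plane at height z: image right=+x, up=+y"
    s=n/(2*half)
    P=c["mtx"]@np.column_stack([c["R"][:,0],c["R"][:,1],c["R"][:,2]*z+c["t"]])
    A=np.array([[1/s,0,cx-half],[0,-1/s,cy+half],[0,0,1]])
    return cv2.warpPerspective(c["img"],P@A,(n,n),flags=cv2.INTER_LINEAR|cv2.WARP_INVERSE_MAP)[:,:,::-1]
E
python3 - <<'E'
from h import *
s=bot.get_state(); print(s["t"],s["position"].round(1),s["tool_rot"].round(3),s["qpos"].round(2))
c=bot.read_camera("wrist"); find("dial_axis pointer_tip tab_tip".split(),c)
a=ortho(c,104,548,247,80,400); b=ortho(c,118,548,247,80,400)
cv2.imwrite("pics/o1.png",np.hstack([a,b]))
E
```

```text
11.4167 [546.4 282.3 303.4] [-0.001  0.704  0.71   0.001] [-0.64  0.61  0.17  1.53 -0.12  1.01 -0.44]
dial_axis place_of [553.1 249.2 103.9] 0.77
pointer_tip place_of [548.2 294.5 113.1] 0.69
tab_tip place_of [554.6 201.7 113.2] 0.62
```

View pics/o1.png

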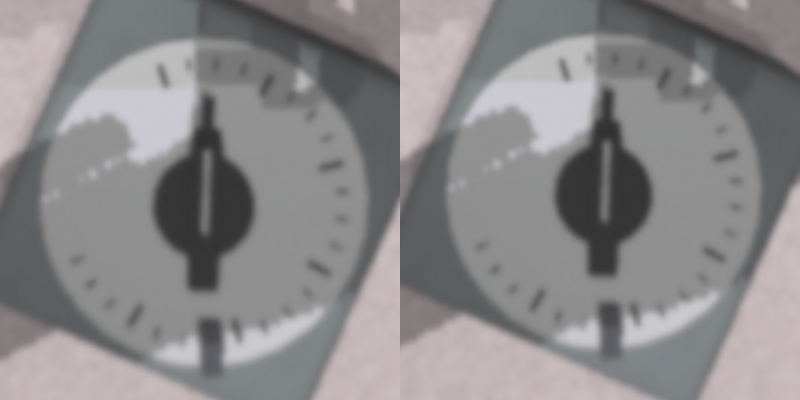

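The rectified view shows the dial centre at (204,202). The pointer is at about +87.6° and the tab at (210,345), about -87.5°, so the turn is about 175° clockwise. I check the knob's height profile next.

```bash
python3 - <<'E'
from h import *
s=bot.get_state(); print(s["position"].round(1),s["tool_rot"].round(4))
c=bot.read_camera("wrist"); z=c["z_map"]; v,u=np.mgrid[:400,:640]
X=np.linalg.inv(c["mtx"])@np.stack([u.ravel()*z.ravel(),v.ravel()*z.ravel(),z.ravel()])
W=(c["R"].T@(X-c["t"][:,None])).T
W=W[(z.ravel()>0)&(np.hypot(W[:,0]-549,W[:,1]-246)<60)]
for y in range(200,300,6):
    print(y,[int(np.median(q)) if len(q:=W[(abs(W[:,1]-y)<3)&(abs(W[:,0]-x)<3),2]) else 0 for x in range(519,580,6)])
for lo,hi in [(109,116),(116,124),(130,142)]:
    q=W[(W[:,2]>lo)&(W[:,2]<hi)]; print(lo,len(q),q.mean(0).round(1),q.min(0).round(1),q.max(0).round(1))
E
```

```text
[546.9 274.9 303.4] [ 3.000e-04  7.066e-01  7.076e-01 -6.000e-04]
200 [104, 103, 103, 103, 103, 106, 106, 103, 104, 104, 103]
206 [103, 103, 103, 103, 103, 103, 103, 103, 103, 103, 103]
212 [104, 103, 103, 103, 103, 104, 104, 104, 103, 103, 103]
218 [103, 103, 103, 103, 103, 0, 103, 103, 103, 103, 103]
224 [103, 103, 103, 103, 105, 135, 104, 103, 103, 103, 103]
230 [103, 103, 103, 109, 135, 135, 134, 110, 103, 103, 103]
236 [103, 103, 104, 110, 134, 135, 133, 111, 104, 103, 103]
242 [103, 103, 110, 110, 133, 135, 134, 110, 110, 104, 104]
248 [103, 103, 110, 110, 111, 136, 134, 110, 110, 103, 104]
254 [103, 103, 106, 111, 112, 135, 135, 110, 109, 103, 103]
260 [103, 103, 103, 110, 111, 135, 135, 110, 103, 103, 103]
266 [103, 103, 103, 103, 110, 136, 135, 104, 103, 103, 104]
272 [103, 103, 103, 103, 104, 136, 135, 103, 103, 103, 103]
278 [103, 103, 103, 103, 104, 122, 115, 103, 103, 103, 103]
284 [103, 103, 103, 103, 103, 118, 104, 103, 103, 103, 103]
290 [103, 103, 103, 103, 393, 393, 393, 393, 392, 393, 393]
296 [402, 403, 403, 403, 402, 402, 402, 402, 402, 402, 400]
109 558 [549.3 240.4 110.7] [529.4 186.2 109. ] [568.8 290.2 116. ]
116 58 [550.4 282.7 119.6] [545.4 276.3 116.3] [555.9 290.4 122.9]
130 475 [549.3 252.  135.5] [543.2 223.8 130.1] [555.8 277.6 137.6]
```

Emit:
{"api": "send_rows", "payload": {"dp": [[-0.028,0.0024,0],[-0.028,0.0024,0.03],[-0.028,0.0024,0.065],[-0.028,0.0024,0.1],[-0.028,0.0024,0.13],[-0.028,0.0024,0.155],[-0.028,0.0024,0.175],[-0.028,0.0024,0.185],[-0.028,0.0024,0.185],[-0.028,0.0024,0.185],[-0.028,0.0024,0.185],[-0.028,0.0024,0.185]], "spin": [0.04,0.04,0.04,0.04,0.04,0.04,0.04,0.04,0.04,0.04,0.04,0.04], "jaw": [0,0,0,0,0,0,0,0,0,1,1,1], "newtons": 20}}

```text
t: 12.67
position: [550.6, 247.5, 120.5]
tool_rot: [0.001, 0.721, 0.693, 0.001]
ft_force: [0.0, -0.0, -0.4]
width: 0.295
grasp_force: 0.0
```

Emit:
{"api": "send_rows", "payload": {"dp": [[0,0,0],[0,0,0],[0,0,0],[0,0,0],[0,0,0],[0,0,0],[0,0,0],[0,0,0]], "spin": [0,0,0,0,0,0,0,0], "jaw": [1,1,1,1,1,1,1,1]}}

```text
t: 13.33
position: [548.9, 247.6, 119.7]
tool_rot: [-0.0, 0.721, 0.693, -0.0]
ft_force: [-3.1, 0.4, 6.3]
width: 0.135
grasp_force: 20.0
```

Gripped: the opening is 12 mm, the bar's thickness. Now I turn 2.1 rad.

Emit:
{"api": "send_rows", "payload": {"dp": [[0,0,0],[0,0,0],[0,0,0],[0,0,0],[0,0,0],[0,0,0],[0,0,0],[0,0,0],[0,0,0],[0,0,0],[0,0,0],[0,0,0]], "spin": [0.1,0.2,0.3,0.4,0.5,0.6,0.7,0.8,0.9,1.0,1.1,1.2], "jaw": [1,1,1,1,1,1,1,1,1,1,1,1]}}

```text
t: 14.33
position: [550.5, 246.5, 119.8]
tool_rot: [0.001, 0.987, 0.163, 0.001]
ft_force: [-0.2, -2.5, 2.7]
width: 0.137
grasp_force: 20.0
```

Emit:
{"api": "send_rows", "payload": {"dp": [[0,0,0],[0,0,0],[0,0,0],[0,0,0],[0,0,0],[0,0,0],[0,0,0],[0,0,0],[0,0,0],[0,0,0],[0,0,0]], "spin": [0.1,0.2,0.3,0.4,0.5,0.6,0.7,0.8,0.9,0.9,0.9], "jaw": [1,1,1,1,1,1,1,1,1,1,1]}}

```text
t: 15.25
position: [550.4, 244.9, 119.7]
tool_rot: [0.001, 0.96, -0.281, 0.001]
ft_force: [-1.1, -4.9, 4.4]
width: 0.133
grasp_force: 20.0
```

```bash
python3 - <<'E'
from h import *
s=bot.get_state(); print(s["position"].round(1),s["qpos"].round(2),s["ft_force"].round(1)); q=s["tool_rot"]; print(np.degrees(2*np.arctan2(q[2],q[1]))-90)
E
```

```text
[550.4 244.9 119.7] [-0.86  0.94  0.69  1.76 -0.83  0.76 -1.87] [-1.1 -4.9  4.4]
-122.65432703080376
```

Emit:
{"api": "send_rows", "payload": {"dp": [[0,0,0],[0,0,0],[0,0,0],[0,0,0],[0,0,-0.03],[0,0,-0.06],[0,0,-0.09],[0,0,-0.12],[0,0,-0.15],[0,0,-0.18],[0,0,-0.185],[0,0,-0.185]], "spin": [0,0,0,0,0,0,0,-0.12,-0.24,-0.36,-0.48,-0.6], "jaw": [0,0,0,0,0,0,0,0,0,0,0,0]}}

```text
t: 16.25
position: [550.9, 247.8, 306.8]
tool_rot: [-0.001, 1.0, 0.019, 0.003]
ft_force: [0.4, -0.1, -1.4]
width: 0.497
grasp_force: 0.0
```

Emit:
{"api": "send_rows", "payload": {"dp": [[0,0,0],[0,0,0],[0,0,0],[0,0,0],[0,0,0],[0,0,0],[0,0,0],[0,0,0],[0,0,0],[0,0,0],[0,0,0],[0,0,0]], "spin": [-0.12,-0.24,-0.36,-0.48,-0.6,-0.72,-0.84,-0.96,-1.08,-1.2,-1.32,-1.44], "jaw": [0,0,0,0,0,0,0,0,0,0,0,0]}}

```text
t: 17.25
position: [549.3, 247.6, 303.8]
tool_rot: [-0.0, 0.739, 0.674, 0.0]
ft_force: [-0.9, 0.4, -0.1]
width: 0.498
grasp_force: 0.0
```

Emit:
{"api": "send_rows", "payload": {"dp": [[0,0,0],[0,0,0],[0,0,0],[0,0,0],[0,0,0],[0,0,0],[0,0,0],[0,0,0],[0,0,0],[0,0,0],[0,0,0]], "spin": [-0.12,-0.24,-0.36,-0.48,-0.6,-0.72,-0.84,-0.96,-1.08,-1.1,-1.1], "jaw": [0,0,0,0,0,0,0,0,0,0,0]}}

```text
t: 18.17
position: [549.4, 247.4, 303.8]
tool_rot: [-0.0, 0.282, 0.959, 0.0]
ft_force: [0.8, 0.4, 0.1]
width: 0.501
grasp_force: 0.0
```

```bash
python3 - <<'E'
from h import *
s=bot.get_state(); print(s["t"],s["position"].round(1),s["qpos"].round(2)); q=s["tool_rot"]; print(np.degrees(2*np.arctan2(q[2],q[1]))-90)
c=bot.read_camera("wrist")
a=ortho(c,104,549.4,246.7,80,400); b=ortho(c,120,549.4,246.7,80,400)
cv2.imwrite("pics/o2.png",np.hstack([a,b]))
E
```

```text
18.1667 [549.4 247.4 303.8] [-0.48  0.58 -0.04  1.56  0.02  1.    0.48]
57.24228193029268
```

View pics/o2.png

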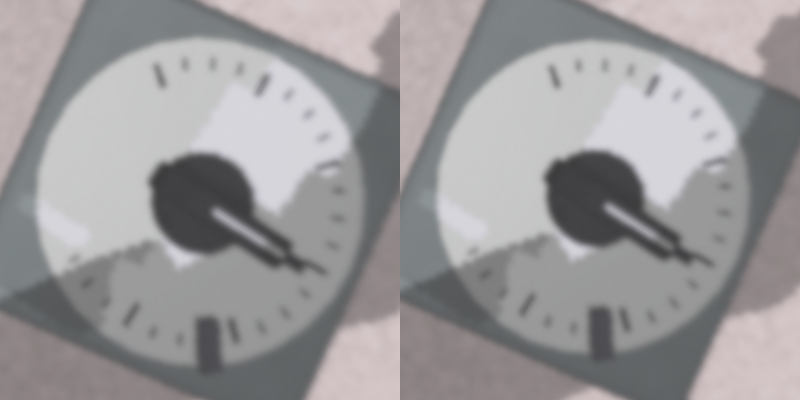

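The view shows the pointer at about -32.7°, ending at (300,268), and the tab at about -87.6°. That leaves about 0.955 rad. I descend, regrip and turn.

Emit:
{"api": "send_rows", "payload": {"dp": [[0,0,0.03],[0,0,0.06],[0,0,0.09],[0,0,0.12],[0,0,0.15],[0,0,0.17],[0,0,0.184],[0,0,0.184],[0,0,0.184],[0,0,0.184],[0,0,0.184],[0,0,0.184]], "spin": [0,0,0,0,0,0,0,0,0,0,0,0], "jaw": [0,0,0,0,0,0,0,0,1,1,1,1]}}

```text
t: 19.22
position: [550.3, 247.7, 121.2]
tool_rot: [0.001, 0.281, 0.96, 0.001]
ft_force: [1.1, 0.0, -0.0]
width: 0.223
grasp_force: 0.0
```

Emit:
{"api": "send_rows", "payload": {"dp": [[0,0,0],[0,0,0],[0,0,0],[0,0,0],[0,0,0],[0,0,0]], "spin": [0,0,0,0,0,0], "jaw": [1,1,1,1,1,1]}}

```text
t: 19.72
position: [549.0, 245.8, 120.7]
tool_rot: [-0.0, 0.282, 0.96, -0.001]
ft_force: [-2.5, -2.8, 5.3]
width: 0.134
grasp_force: 20.0
```

Emit:
{"api": "send_rows", "payload": {"dp": [[0,0,0],[0,0,0],[0,0,0],[0,0,0],[0,0,0],[0,0,0],[0,0,0],[0,0,0],[0,0,0],[0,0,0],[0,0,0],[0,0,0]], "spin": [0.1,0.2,0.3,0.4,0.5,0.6,0.7,0.8,0.9,0.955,0.955,0.955], "jaw": [1,1,1,1,1,1,1,1,1,1,1,1]}}

```text
t: 20.72
position: [548.9, 245.8, 120.7]
tool_rot: [0.0, 0.691, 0.723, -0.001]
ft_force: [-2.4, -3.3, 5.3]
width: 0.133
grasp_force: 20.0
```

```bash
python3 - <<'E'
from h import *
s=bot.get_state(); print(s["t"],s["position"].round(1),s["ft_force"].round(1)); q=s["tool_rot"]; print(np.degrees(2*np.arctan2(q[2],q[1]))-90)
E
```

```text
20.7167 [548.9 245.8 120.7] [-2.4 -3.3  5.3]
2.557339173256409
```

Angle 2.56° as planned. I release, rise and back off, then check.

Emit:
{"api": "send_rows", "payload": {"dp": [[0,0,0],[0,0,0],[0,0,0],[0,0,0],[0,0,-0.03],[0,0,-0.06],[0,0,-0.09],[0,0,-0.12],[0,0,-0.15],[0,0,-0.18],[0.03,0,-0.185],[0.03,0,-0.185]], "spin": [0,0,0,0,0,0,0,0,0,0,0,0], "jaw": [-1,-1,-1,-1,-1,-1,-1,-1,-1,-1,-1,-1]}}

```text
t: 21.72
position: [548.4, 284.0, 307.5]
tool_rot: [-0.001, 0.688, 0.725, 0.004]
ft_force: [-0.3, 1.3, -0.5]
width: 0.994
grasp_force: 0.0
```

```bash
python3 - <<'E'
from h import *
s=bot.get_state(); print(s["t"],s["position"].round(1))
c=bot.read_camera("wrist"); a=ortho(c,112,549.4,246.7,80,400); find(["pointer_tip","tab_tip"],c)
c=bot.read_camera("side"); find(["lever_ball"],c)
b=cv2.resize(c["img"][190:370,220:400,::-1],(400,400))
cv2.imwrite("pics/o3.png",np.hstack([a,b]))
E
```

```text
21.7167 [548.4 284.  307.5]
pointer_tip place_of [549.6 203.9 114.2] 0.92
tab_tip place_of [549.9 249.5 102.3] 0.44
lever_ball place_of [548.8 246.2  -2. ] 0.64
lever_ball place_of [545.5 203.3 118. ] 0.46
```

View pics/o3.png

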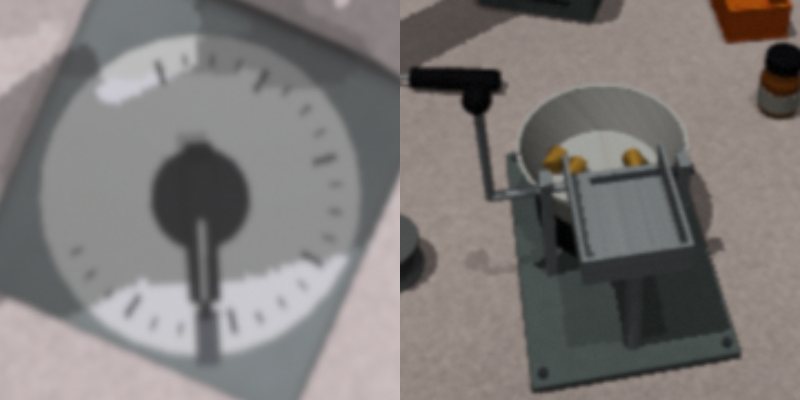

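The pointer (204,300) lines up with the tab (207,345) to within about 1 mm. The pan is empty and level, and the standoffs are in the bowl. I hand in the job.

```bash
python3 -c "
from rig import bot
print(bot.close_job())"
```

```text
the job is handed in; nothing more can be done
None
```

The job is handed in after about 22 s of robot time (no verdict came back): all five standoffs are in the bowl, the pan is back down level, and the pointer is about 1 mm off the tab's centre in the last picture.

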